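Scrape the clay board into the reclaim box

ROBOT

A 7-joint arm with a two-finger parallel gripper is mounted at the origin on a cart in front of the work surface, level with it; the furniture and walls round the work are solid. World frame = base frame: x ahead of the robot, y to its left, z up, the work surface at z = 0. Lengths are in m, angles in rad, forces in N, time in s.
With the tool pointing down it reaches from about 0.4 to 0.925 m from the base axis. Payload 4.1 kg.
Tool frame: the origin (TCP) lies at the very end of the fingers, on their centre line; the grasp point (between the pads) lies 19 mm behind it; z points along the fingers, y is the direction in which the jaws open and shut (so a half turn about z gives the same grasp; the last joint's range is limited). The gripper opens to 85 mm and grips with 20 to 120 N. Pads are 22 mm wide; open, the fingers measure 114 mm over their backs; the gripper's body (76 mm by 85 mm) begins 54 mm behind the grasp point. The pads swing forward as they close: fully open they stand 13 mm farther back than shut.
Start: joints at [1.159, 0.398, 0.045, 1.537, -0.019, 1.207, -0.051], TCP at [0.2, -0.618, 0.231] pointing down, gripper open.
Joint ranges: [-2.82, 2.82], [-0.49, 2.23], [-1.37, 1.46], [0, 2.46], [-1.36, 4.5], [0.23, 2], [-2.94, 2.94]. Speed limits (rad/s): [2.57, 2.57, 3.14, 3.14, 3.14, 3.14, 3.14].

INTERFACE

Orientations are given as a rotation vector (axis times angle).
In Python, from rig import manip, eyes, models gives the robot as it stands.
- The arm moves only by the tool servo_tool, never from a script. Its argument "motion" is a list of rows, each an object with "translation": the shift along the world's x, y, z in m, a list of three; "turn": the turn, a rotation vector about the world's x, y, z in degrees, a list of three. In form: [{"translation": [tx, ty, tz], "turn": [ax, ay, az]}, ...]. A call has exactly 5 rows; each row shifts and turns the pose as measured when the row begins; what a row does not reach is not made up. A row lasts 1/8 s, in which the tool goes at most 62.5 mm and 10.7 degrees, less where a joint would pass 70% of its speed; a pose out of reach is approached as far as the arm can. A call is refused whole if a number of a shift passes 0.0625 or a number of a turn 10.7, either way. A call with a gripper value outside its range is refused whole. "hand" is the opening in per cent of the stroke, from 0 (shut) to 100 (fully open), set as the call begins (left out, the last holds). The fingers move at their own pace and stop on an object; "force" is the grip in N (left out, the last holds). Time passes only in rows, so rows that do not move let the fingers close, or fill a call up. It gives the time, the measured TCP pose, the force and the opening at its end, in the units of the state.
- manip.state(): the state, without advancing time (a new reading comes with each control period).
- eyes.grab_frame(name): name is "scene" or "side" or "wrist"; returns the picture (400x640x3 uint8, blue, green, red); there is no depth.
- eyes.get_calibration(name): a dict with "fx", "fy", "cx", "cy" (pixels), "R" (3x3) and "t" (3): a world point X has camera coordinates R X + t. Camera axes: x right, y down, z forward; pixel columns grow to the right and rows downward; lengths in m; the calibration is good to about 2 mm. A picture is of the moment at which its call begins: read the wrist's pose just before it. get_calibration takes no time and is no camera call; for the wrist camera it gives the pose at the moment of the call.
- manip.close_job(): hands the job in, once; it reports no verdict.
Trained networks look in the newest picture that a camera, given by its name, has taken for a name from the list of things; names that differ only in an ending like _2 or _b are one class to them, and where a whole thing is asked for, a point or a joint stands for the part that bears it (a point fixed in the world has none). Each returns a list of dicts, best first, with "score" (0 to 1); they miss things now and then, are a little off and sometimes report something else, mostly with a low value. They report only what shows in the picture. A call takes as long as a camera call.
- models.search_frame(target, camera): "box" ([left, top, right, bottom] in pixels, round what is visible of it).
The state is a dict: "time": time; "joints": joint angles; "joint_velocities": joint speeds; "joint_torque": joint torques, N m; "position": TCP position; "orientation": TCP orientation; "force": force on the tool from outside, world axes, zero at the start; "torque": the same for the moment, N m; "grip_width": finger opening in m.
Only numpy, scipy, OpenCV 4.12 (cv2) and the standard library are available. Lean on these libraries where they do the work, as an engineer would, in place of code of your own. Each camera call takes 0.05 s, during which the arm holds its last target. There are 200 camera calls.

TASK

Clear the scraping board: take the scraper block from its cork mat, set it down on the board and wipe all four dried clay lumps off the end into the reclaim box, using the scraper and not the gripper's fingers on the lumps. Then stand the scraper back squarely on its cork mat, wholly on it, and fold the box's lid fully shut. Leave the mug, the cup and the pot where they are.

Things in the scene. Friction and masses are not known exactly. Their poses are not given: they have to be found in the camera images.
- scraping_board: fixed wooden board with a box joined to its end. x = wiping direction, board to box; z up; origin on the table under the seam between them. Board: top at z 55 mm, x -280 to 0, 12 mm high rails along both sides (y -100 to 100 clear between), back end open. Box: inside x 0 to 115, y -100 to 100, floor at z 5, rim of side and far walls at z 67, open to the board's edge at z 55
- reclaim_lid (a joint): box lid, light wood, 117 x 220 x 8 mm, pull strip 14 x 80 x 12 mm on its outer face near the free edge. Hinge line along the board's y at x 119, z 67 mm (far wall). rad: 0 fully shut (level on the rim, free edge at the board, outer face up), pi/2 upright, more leans away. Stiff hinge, stays where left; about 4 N at its edge moves it
- lid_edge (a point): middle of the lid's free edge, 118 mm from the hinge line
- scraper: scraper block standing on its black rubber sole: base 50 mm thick (x) x 176 mm long (y), 24 mm high, with an upright wooden grip 26 mm thick (x) x 120 mm long (y) from 24 to 71 mm high in the middle; 280 g. Origin at the centre of the sole, z up. Either long face can push
- cork_mat: flat fixed cork mat, 90 (x) x 210 (y) x 4 mm; the scraper's place, its long side along the mat's long side. Origin at the centre of its underside
- lump_0: dried, hard, dark brown clay lump about 35 x 41 x 26 mm, 45 g; origin at the centre of its underside (as it lies at the start), z up; it may roll and turn
- lump_1: dried, hard, dark brown clay lump about 29 x 36 x 23 mm, 30 g; origin at the centre of its underside (as it lies at the start), z up; it may roll and turn
- lump_2: dried, hard, dark brown clay lump about 35 x 41 x 26 mm, 45 g; origin at the centre of its underside (as it lies at the start), z up; it may roll and turn
- lump_3: dried, hard, dark brown clay lump about 27 x 33 x 20 mm, 25 g; origin at the centre of its underside (as it lies at the start), z up; it may roll and turn
- mug: bystander: pale blue enamel mug, 85 x 112 x 79 mm; origin at the centre of its underside
- bisque_cup: bystander: tan clay cup, 68 x 69 x 64 mm; origin at the centre of its underside
- pot: bystander: flared tan clay pot, 114 x 110 x 115 mm; origin at the centre of its underside

How it is judged:
On the way, in this order (a step that is already met when the one before it is completed fails the run):
1. the scraper is set down on the board, sole within 10 mm of its top and roughly upright (x of scraper in the frame of scraping_board between -0.3 and 0 m and y of scraper in the frame of scraping_board between -0.06 and 0.06 m and z of scraper in the frame of scraping_board between 0.045 and 0.065 m and angle between scraper's own z axis and vertical below 0.3 rad), for 0.1 s.
2. all four lumps lie in the reclaim box (x of lump_0 in the frame of scraping_board between -0.003 and 0.118 m and y of lump_0 in the frame of scraping_board between -0.103 and 0.103 m and z of lump_0 in the frame of scraping_board between -0.01 and 0.058 m and x of lump_1 in the frame of scraping_board between -0.003 and 0.118 m and y of lump_1 in the frame of scraping_board between -0.103 and 0.103 m and z of lump_1 in the frame of scraping_board between -0.01 and 0.058 m and x of lump_2 in the frame of scraping_board between -0.003 and 0.118 m and y of lump_2 in the frame of scraping_board between -0.103 and 0.103 m and z of lump_2 in the frame of scraping_board between -0.01 and 0.058 m and x of lump_3 in the frame of scraping_board between -0.003 and 0.118 m and y of lump_3 in the frame of scraping_board between -0.103 and 0.103 m and z of lump_3 in the frame of scraping_board between -0.01 and 0.058 m), for 0.2 s.
At the end, for the whole second after the job is handed in: All four lumps are inside the reclaim box, below its rim; the scraper stands upright on the cork mat, at rest, centred within 24 mm across and 22 mm along it and turned less than 0.2 rad from it; the lid is shut to within 0.08 rad (all of step 2 and x of scraper in the frame of cork_mat between -0.024 and 0.024 m and y of scraper in the frame of cork_mat between -0.022 and 0.022 m and z of scraper in the frame of cork_mat between 0 and 0.009 m and angle between scraper's own z axis and vertical below 0.1 rad and angle between the y axis of scraper and the y axis of cork_mat, either way round below 0.2 rad and linear speed of scraper below 0.02 m/s and value of joint reclaim_lid below 0.08 rad); the robot touches nothing.
It fails at once if the fingers push or grip a lump (more than 2 N) (contact force between the fingers and lump_0 above 2 N or contact force between the fingers and lump_1 above 2 N or contact force between the fingers and lump_2 above 2 N or contact force between the fingers and lump_3 above 2 N).
It fails at once if the mug, cup or pot is moved more than 30 mm or tipped over (distance of any of mug, bisque_cup, pot from where it was at the start of the episode above 0.03 m or angle between any of mug, bisque_cup, pot's own z axis and vertical above 0.5 rad).
It also fails if it takes over 64 s, if anything falls off the work surface, if the arm or the gripper's body presses on something with over 40 N, if the wrist force passes 120 N, or if a joint passes its speed limit or range.

## Working session

There is one attempt and no reset: what is moved stays moved. The work goes in short steps, Python scripts to look and compute and a tool call to move; the robot and the scene stay as the last step left them, time stands still between calls to the robot, and variables do not carry over. Pictures are saved under pics/ and viewed, about 8 in all and at most 12, crops included, and the job is handed in when it is done.

Besides the shell and the picture viewer there is one more tool, called after "Request:" in YAML: its name, and indented under it one key for each argument. servo_tool: Moves the arm, as the interface text tells. Its arguments: {"type":"object","properties":{"motion":{"type":"array","items":{"type":"object","properties":{"translation":{"type":"array","items":{"type":"number"}},"turn":{"type":"array","items":{"type":"number"}}}}},"hand":{"type":"number"},"force":{"type":"number"}},"required":["motion"]}

```bash
ls; mkdir -p pics
python3 - <<'E'
from rig import manip, eyes, models
import cv2, numpy as np
s=manip.state(); print({k:np.round(v,3).tolist() for k,v in s.items()})
ims=[]
for c in ["scene","side"]:
    im=eyes.grab_frame(c); cv2.imwrite(f"pics/{c}0.png",im)
    K=eyes.get_calibration(c); print(c,{k:np.round(v,3).tolist() for k,v in K.items()})
    for n in ["scraping_board","reclaim_lid","scraper","cork_mat","lump_0"]:
        print(n,[(round(d['score'],2),np.round(d['box']).tolist()) for d in models.search_frame(n,c)[:4]])
E
```

```text
pics
{'time': 0.0, 'joints': [1.159, 0.399, 0.045, 1.538, -0.019, 1.207, -0.051], 'joint_velocities': [-0.0, 0.0, 0.003, -0.0, -0.001, 0.0, -0.0], 'joint_torque': [-0.001, -47.512, 1.365, -25.422, 0.012, 0.009, 0.0], 'position': [0.2, -0.618, 0.23], 'orientation': [-3.101, -0.489, 0.001], 'force': [0.713, -0.404, 0.763], 'torque': [0.006, 0.035, -0.075], 'grip_width': 0.085}
scene {'fx': 435.363, 'fy': 435.363, 'cx': 318.078, 'cy': 200.966, 'R': [[-0.572, -0.82, 0.003], [-0.389, 0.268, -0.881], [0.722, -0.505, -0.473]], 't': [0.329, 0.314, 0.775]}
scraping_board [(0.68, [335.0, 222.0, 351.0, 237.0]), (0.57, [200.0, 193.0, 401.0, 307.0])]
reclaim_lid [(0.57, [200.0, 197.0, 262.0, 279.0]), (0.45, [197.0, 194.0, 402.0, 305.0])]
scraper [(0.8, [406.0, 179.0, 464.0, 223.0])]
cork_mat [(0.83, [396.0, 200.0, 471.0, 230.0]), (0.36, [200.0, 196.0, 264.0, 280.0])]
lump_0 [(0.66, [337.0, 224.0, 347.0, 235.0]), (0.57, [320.0, 234.0, 330.0, 247.0]), (0.48, [315.0, 209.0, 323.0, 222.0]), (0.47, [294.0, 221.0, 308.0, 232.0])]
side {'fx': 502.395, 'fy': 502.395, 'cx': 309.61, 'cy': 189.233, 'R': [[-0.841, -0.541, -0.0], [-0.282, 0.438, -0.853], [0.462, -0.717, -0.521]], 't': [0.488, 0.232, 1.059]}
scraping_board [(0.93, [210.0, 171.0, 395.0, 298.0])]
reclaim_lid [(0.79, [216.0, 208.0, 307.0, 277.0])]
scraper [(0.46, [214.0, 207.0, 307.0, 274.0])]
cork_mat [(0.77, [362.0, 163.0, 434.0, 185.0])]
lump_0 [(0.71, [334.0, 214.0, 347.0, 226.0]), (0.55, [297.0, 207.0, 312.0, 218.0]), (0.43, [340.0, 202.0, 357.0, 220.0])]
```

View pics/scene0.png

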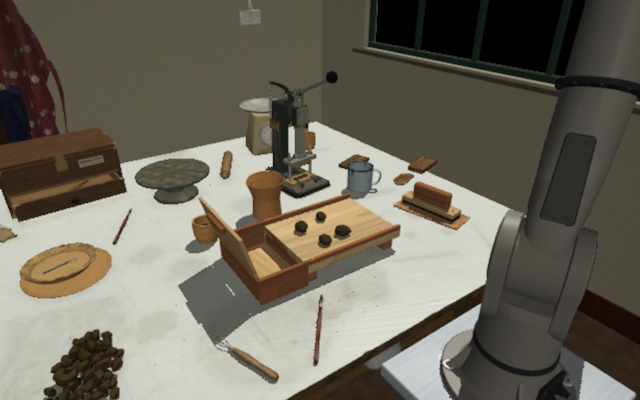

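View pics/side0.png

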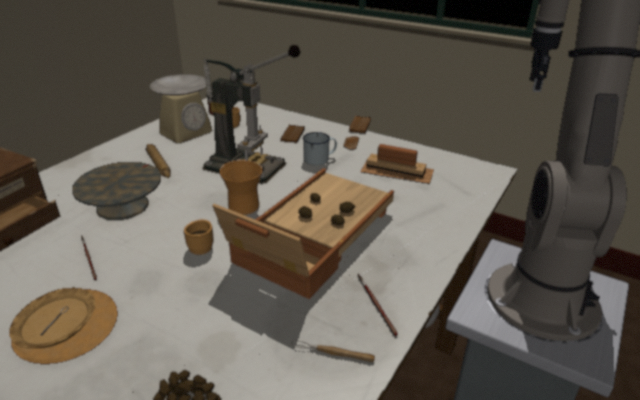

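The scene shows the board (200–400, 195–305) with its lid open past upright. The four lumps are at about (301,227), (320,216), (325,240) and (342,230), and the scraper is on its mat at (435,200). I'll zoom in to pick corners.

Run:
```python
import cv2,numpy as np
a=cv2.imread("pics/scene0.png")[150:310,190:480]; b=cv2.imread("pics/side0.png")[135:300,200:445]
a=cv2.resize(a,None,fx=2.75,fy=2.75,interpolation=cv2.INTER_CUBIC);b=cv2.resize(b,None,fx=3.2,fy=3.2,interpolation=cv2.INTER_CUBIC)
cv2.imwrite("pics/a.png",a);cv2.imwrite("pics/b.png",b);print(a.shape,b.shape)
```

```text
(440, 798, 3) (528, 784, 3)
```

View pics/a.png

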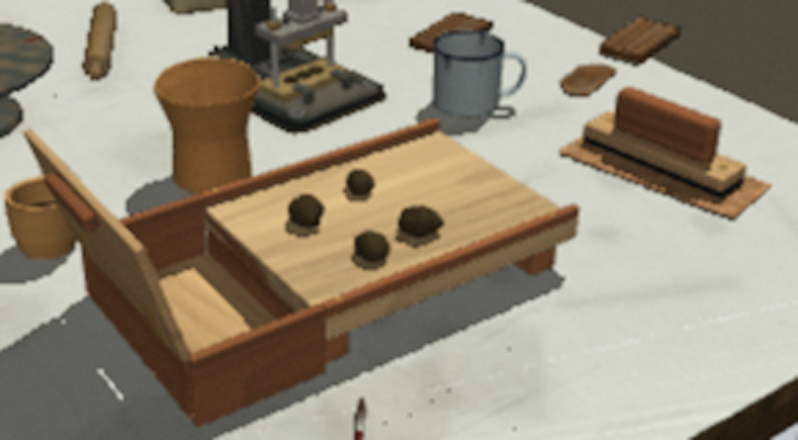

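View pics/b.png

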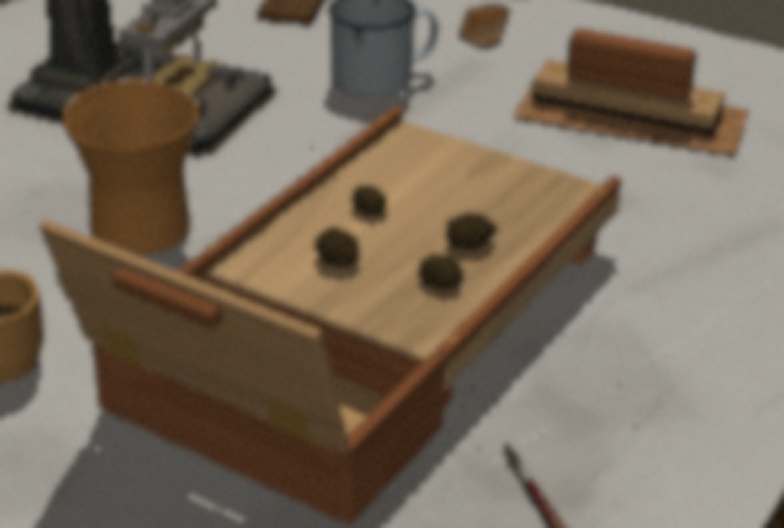

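```bash
cat > h.py <<'E'
import numpy as np, cv2, json
from rig import manip, eyes, models
from scipy.optimize import least_squares
from scipy.spatial.transform import Rotation as Ro
C={c:eyes.get_calibration(c) for c in ["scene","side"]}
def proj(K,X):
    p=(np.asarray(K["R"])@np.atleast_2d(X).T).T+np.asarray(K["t"])
    return np.c_[K["fx"]*p[:,0]/p[:,2]+K["cx"],K["fy"]*p[:,1]/p[:,2]+K["cy"]]
def back(K,u,v,z):
    R=np.asarray(K["R"]);o=-R.T@np.asarray(K["t"]);d=R.T@np.array([(u-K["cx"])/K["fx"],(v-K["cy"])/K["fy"],1])
    return o+d*(z-o[2])/d[2]
def se2(p,X):
    c,s=np.cos(p[2]),np.sin(p[2]); X=np.atleast_2d(X)
    return np.c_[p[0]+c*X[:,0]-s*X[:,1],p[1]+s*X[:,0]+c*X[:,1],X[:,2]]
def unse2(p,X):
    c,s=np.cos(p[2]),np.sin(p[2]); d=np.asarray(X)[:2]-p[:2]
    return np.array([c*d[0]+s*d[1],-s*d[0]+c*d[1],X[2]])
E
cat > fit.py <<'E'
from h import *
A=lambda u,v:("scene",190+u/2.75,150+v/2.75); B=lambda u,v:("side",200+u/3.2,135+v/3.2)
bd=[(A(208,208),(0,-.1,.055)),(A(578,207),(-.28,.11,.067)),(A(438,122),(-.28,-.105,.067)),(A(192,357),(.123,.11,.067)),(A(194,424),(.123,.11,0)),(A(440,133),(-.28,-.1,.055)),
 (B(618,180),(-.28,.11,.067)),(B(400,110),(-.28,-.105,.067)),(B(350,442),(.123,.11,.067)),(B(350,520),(.123,.11,0)),(B(105,410),(.123,-.11,0)),(B(400,122),(-.28,-.1,.055)),(B(212,275),(0,-.1,.055))]
def res(p,L): return np.concatenate([proj(C[o[0]],se2(p,X))[0]-o[1:] for o,X in L])
def fit(L,x0s):
    best=min((least_squares(res,x0,args=(L,),loss="soft_l1") for x0 in x0s),key=lambda r:r.cost)
    print(np.round(best.x,4),np.round(res(best.x,L).reshape(-1,2),1).tolist()); return best.x
c=back(C["scene"],310,230,.055)
bp=fit(bd,[(c[0],c[1],a) for a in np.arange(-3,3.1,1)])
lid=[(A(28,130),-.11),(B(42,225),-.11),(B(318,330),.11)]
lp=lambda q,y:se2(bp,(.119-.118*np.cos(q),y,.067+.118*np.sin(q)))
r=least_squares(lambda q:np.concatenate([proj(C[o[0]],lp(q[0],y))[0]-o[1:] for o,y in lid]),[1.8]);print("lid",r.x,np.round(r.fun,1))
mt=[(A(562,152),(-.045,-.105,.004)),(A(735,215),(-.045,.105,.004)),(A(770,185),(.045,.105,.004)),
 (B(517,118),(-.045,-.105,.004)),(B(738,153),(-.045,.105,.004)),(B(747,110),(.045,.105,.004))]
c=back(C["scene"],434,212,.004)
mp=fit(mt,[(c[0],c[1],a) for a in np.arange(-3,3.1,1)])
for l in [[A(305,213),B(337,248)],[A(360,183),B(368,202)],[A(371,248),B(440,272)],[A(420,224),B(471,232)]]:
    print("lump",[np.round(unse2(bp,back(C[c],u,v,.066)),3).tolist() for c,u,v in l])
for n,l in dict(mug=[A(468,110),B(372,92)],pot=[A(210,185),B(138,240)],cup=[A(42,250),B(0,370)]).items():
    print(n,[np.round(back(C[c],u,v,0),3).tolist() for c,u,v in l])
np.savez("fit.npz",bp=bp,mp=mp,lid=r.x)
for n,q in (("board back",(-.23,0,.055)),("seam",(0,0,.055)),("hinge",(.119,0,.067)),("lid edge",None)):
    print(n,np.round(se2(bp,q) if q else lp(r.x[0],0),3))
E
python3 fit.py
```

```text
[0.5189 0.1405 1.5587] [[-1.3, -0.5], [0.9, -0.6], [-0.1, -1.7], [-0.7, 1.2], [0.5, 1.6], [0.0, -1.3], [1.7, -2.1], [-0.1, -2.2], [0.2, 2.0], [0.2, 1.9], [-2.5, -0.8], [1.3, -1.7], [-1.0, -2.2]]
lid [1.88436006] [-1.2 -0.7 -0.3 -1.6  0.6  0.8]
[ 0.4788 -0.3375 -3.7143] [[-2.1, 0.3], [3.2, -23.6], [0.6, 2.3], [-0.9, -0.3], [-12.0, -24.7], [2.5, 1.4]]
lump [[-0.063, -0.022, 0.066], [-0.062, -0.025, 0.066]]
lump [[-0.135, -0.039, 0.066], [-0.13, -0.041, 0.066]]
lump [[-0.08, 0.059, 0.066], [-0.078, 0.057, 0.066]]
lump [[-0.139, 0.052, 0.066], [-0.137, 0.049, 0.066]]
mug [[0.716, -0.266, 0.0], [0.717, -0.249, 0.0]]
pot [[0.735, 0.072, 0.0], [0.744, 0.077, 0.0]]
cup [[0.718, 0.267, 0.0], [0.719, 0.268, 0.0]]
board back [[ 0.516 -0.089  0.055]]
seam [[0.519 0.141 0.055]]
hinge [[0.52  0.259 0.067]]
lid edge [[0.521 0.296 0.179]]
```

```bash
python3 - <<'E'
s=open('fit.py').read()
i=s.index("mt=[");j=s.index("c=back(C[\"scene\"],434")
m=s[i:j].replace("(-.045,","(Q.045,").replace("(.045,","(-.045,").replace("(Q.045","(.045")
open('fit.py','w').write(s[:i]+m+s[j:])
E
python3 fit.py | sed -n 3p
python3 - <<'E'
from h import *
mp=np.load("fit.npz")["mp"]
print(mp, Ro.from_euler('z',0).as_rotvec())
R=Ro.from_rotvec(manip.state()["orientation"]); print(R.as_matrix().round(3))
# scraper grip top-face/edge checks, scraper assumed at mat centre, z0=.004
for c,ox,oy,k in(("scene",190,150,2.75),("side",200,135,3.2)):
    print(c,((proj(C[c],se2(mp,[(x,y,.075) for x in(-.013,.013) for y in(-.06,.06)]))-[ox,oy])*k).round().tolist())
E
```

```text
[ 0.4838 -0.3442 -4.4631] [[-2.1, 0.1], [-0.2, 1.2], [0.7, -0.3], [-1.0, -0.5], [0.3, -0.2], [1.1, -1.0]]
[ 0.4838261  -0.34420483 -4.46307691] [0. 0. 0.]
[[ 0.951  0.308  0.   ]
 [ 0.308 -0.951 -0.   ]
 [-0.     0.    -1.   ]]
scene [[626.0, 89.0], [729.0, 122.0], [614.0, 97.0], [717.0, 131.0]]
side [[579.0, 30.0], [707.0, 48.0], [573.0, 41.0], [703.0, 60.0]]
```

Request:
servo_tool:
  motion:
    - {"translation": [0.057,0.055,0.01],"turn": [0,0,-1.2]}
    - {"translation": [0.057,0.055,0],"turn": [0,0,-1.2]}
    - {"translation": [0.057,0.055,0],"turn": [0,0,-1.2]}
    - {"translation": [0.057,0.055,0],"turn": [0,0,0]}
    - {"translation": [0.05,0.05,0],"turn": [0,0,0]}
  hand: 100
  force: 60

```text
time: 1.23
position: [0.4243, -0.3987, 0.24]
orientation: [3.115, 0.366, -0.002]
force: [0.6, -0.5, 0.3]
grip_width: 0.0856
```

Run:
```python
from h import *
mp=np.load("fit.npz")["mp"]
im=eyes.grab_frame("wrist");K=eyes.get_calibration("wrist");s=manip.state()
print(s["position"],Ro.from_rotvec(s["orientation"]).as_matrix().round(3).tolist())
o=im.copy()
for x0,y0,z,col in((.045,.105,.004,(0,255,0)),(.013,.06,.075,(255,0,255)),(.025,.088,.028,(255,255,0))):
    q=proj(K,se2(mp,[(-x0,-y0,z),(x0,-y0,z),(x0,y0,z),(-x0,y0,z)])); print(q.round().tolist())
    cv2.polylines(o,[q.round().astype(np.int32)],True,col,1)
cv2.imwrite("pics/w1.png",o); cv2.imwrite("pics/w1raw.png",im)
```

```text
[ 0.43292584 -0.38927787  0.24009606] [[0.97, 0.245, 0.005], [0.245, -0.97, 0.002], [0.006, -0.0, -1.0]]
[[338.0, -6.0], [241.0, -6.0], [254.0, 210.0], [336.0, 209.0]]
[[300.0, 34.0], [266.0, 34.0], [273.0, 184.0], [303.0, 184.0]]
[[316.0, 8.0], [259.0, 8.0], [268.0, 201.0], [317.0, 201.0]]
```

View pics/w1.png

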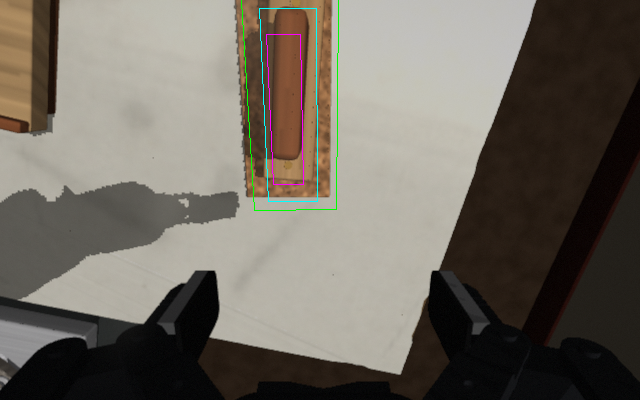

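Request:
servo_tool:
  motion:
    - {"translation": [0.02,0.02,0],"turn": [0,0,0]}
    - {"translation": [0.0,0.0,0],"turn": [0,0,0]}
    - {"translation": [0,0,0],"turn": [0,0,0]}
    - {"translation": [0,0,0],"turn": [0,0,0]}
    - {"translation": [0,0,0],"turn": [0,0,0]}

```text
time: 1.9
position: [0.4532, -0.369, 0.2404]
orientation: [3.117, 0.391, 0.008]
force: [-0.1, 0.1, -0.9]
grip_width: 0.0855
```

```bash
cat > w.py <<'E'
from h import *
import sys
mp=np.load("fit.npz")["mp"]
s=manip.state();K=eyes.get_calibration("wrist");im=eyes.grab_frame("wrist")
print(s["position"],Ro.from_rotvec(s["orientation"]).as_matrix().round(3).tolist())
o=im.copy()
for x0,y0,z,col in((.045,.105,.004,(0,255,0)),(.013,.06,.075,(255,0,255)),(.025,.088,.028,(255,255,0))):
    q=proj(K,se2(mp,[(-x0,-y0,z),(x0,-y0,z),(x0,y0,z),(-x0,y0,z)])); print(q.round().tolist())
    cv2.polylines(o,[q.round().astype(np.int32)],True,col,1)
cv2.imwrite(f"pics/{sys.argv[1]}.png",o); np.savez("wk.npz",**K)
for n in("scraper","cork_mat"): print(n,[(d["score"],d["box"]) for d in models.search_frame(n,"wrist")[:2]])
E
python3 w.py w2
```

```text
[ 0.45320064 -0.36900378  0.2404363 ] [[0.969, 0.247, 0.005], [0.247, -0.969, 0.0], [0.005, 0.001, -1.0]]
[[353.0, 23.0], [258.0, 23.0], [268.0, 230.0], [348.0, 230.0]]
[[319.0, 68.0], [286.0, 68.0], [290.0, 211.0], [319.0, 211.0]]
[[332.0, 38.0], [277.0, 38.0], [283.0, 223.0], [331.0, 223.0]]
scraper [(0.58, [287.1, 29.1, 352.8, 213.7])]
cork_mat [(0.97, [264.9, 18.7, 356.9, 229.1])]
```

View pics/w2.png

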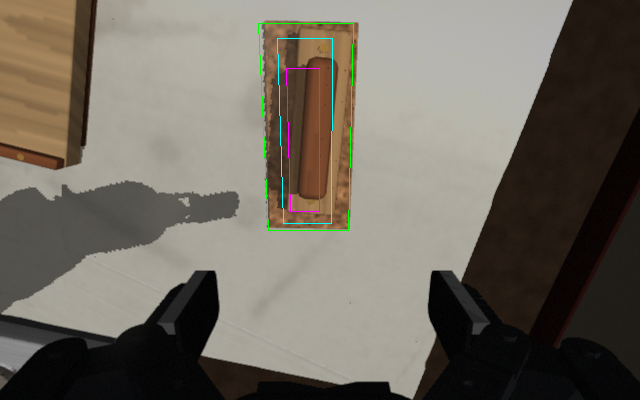

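Run:
```python
from h import *
K=dict(np.load("wk.npz")); mp=np.load("fit.npz")["mp"]
P=[back(K,u,v,.075) for u,v in((308,59),(337,59),(326,198),(298,197))]
t=(P[0]+P[1])/2;b=(P[2]+P[3])/2;c=(t+b)/2;d=t-b
print(c,np.linalg.norm(d),[np.linalg.norm(P[0]-P[1]),np.linalg.norm(P[2]-P[3])],np.degrees(np.arctan2(d[1],d[0])),unse2(mp,c))
m=[back(K,u,v,.004) for u,v in((264,22),(358,24),(350,230),(269,230))];print(np.mean(m,0)); d=m[0]+m[1]-m[2]-m[3];print(np.degrees(np.arctan2(d[1],d[0])))
```

```text
[ 0.49577194 -0.35292136  0.075     ] 0.11415564113973246 [np.float64(0.02298216151153476), np.float64(0.024754704660918926)] 9.598705967755745 [-0.01139452 -0.0094258   0.075     ]
[ 0.48477551 -0.34738461  0.004     ]
13.26246100151747
```

Request:
servo_tool:
  motion:
    - {"translation": [0.02,0.008,-0.03],"turn": [0,0,-2.3]}
    - {"translation": [0.02,0.008,-0.05],"turn": [0,0,-2.3]}
    - {"translation": [0.01,0.003,-0.05],"turn": [0,0,0]}
    - {"translation": [0,0,0],"turn": [0,0,0]}
    - {"translation": [0,0,0],"turn": [0,0,0]}

```text
time: 2.68
position: [0.5054, -0.3523, 0.111]
orientation: [3.125, 0.256, 0.016]
force: [1.5, -0.3, 0.2]
grip_width: 0.0854
```

Request:
servo_tool:
  motion:
    - {"translation": [-0.009,0,-0.02],"turn": [0,0,0]}
    - {"translation": [0,0,-0.025],"turn": [0,0,0]}
    - {"translation": [0,0,-0.015],"turn": [0,0,0]}
    - {"translation": [0,0,0],"turn": [0,0,0]}
    - {"translation": [0,0,0],"turn": [0,0,0]}

```text
time: 3.3
position: [0.5005, -0.3591, 0.0613]
orientation: [3.113, 0.248, 0.038]
force: [0.6, -0.1, 0.2]
grip_width: 0.0854
```

Request:
servo_tool:
  motion:
    - {"translation": [-0.004,0.006,-0.007],"turn": [0,1.4,0]}
    - {"translation": [0,0,-0.007],"turn": [0,0,0]}
    - {"translation": [0,0,-0.004],"turn": [0,0,0]}
    - {"translation": [0,0,0],"turn": [0,0,0]}
    - {"translation": [0,0,0],"turn": [0,0,0]}

```text
time: 3.92
position: [0.4973, -0.3529, 0.0435]
orientation: [3.114, 0.249, 0.0]
force: [0.4, -0.3, -1.1]
grip_width: 0.0854
```

Request:
servo_tool:
  motion:
    - {"translation": [0,0,0],"turn": [0,0,0]}
    - {"translation": [0,0,0],"turn": [0,0,0]}
    - {"translation": [0,0,0],"turn": [0,0,0]}
    - {"translation": [0,0,0],"turn": [0,0,0]}
    - {"translation": [0,0,0],"turn": [0,0,0]}
  hand: 0
  force: 80

```text
time: 4.55
position: [0.4977, -0.3532, 0.0442]
orientation: [3.113, 0.249, 0.002]
force: [-0.6, -0.4, -0.5]
grip_width: 0.0249
```

Request:
servo_tool:
  motion:
    - {"translation": [0,0,0.03],"turn": [0,0,0]}
    - {"translation": [0,0,0.05],"turn": [0,0,-2]}
    - {"translation": [0.0,0.03,0.05],"turn": [0,0,-3]}
    - {"translation": [0,0.03,0.02],"turn": [0,0,-3]}
    - {"translation": [0,0.0,0],"turn": [0,0,0]}

```text
time: 5.18
position: [0.493, -0.2899, 0.1932]
orientation: [3.13, 0.022, -0.012]
force: [-0.6, -0.6, -3.5]
grip_width: 0.0251
```

Request:
servo_tool:
  motion:
    - {"translation": [0.01,0.04,0],"turn": [0,-0.4,-1.5]}
    - {"translation": [0.01,0.05,0],"turn": [0,0,0]}
    - {"translation": [0.004,0.05,-0.02],"turn": [0,0,0]}
    - {"translation": [0,0.03,-0.02],"turn": [0,0,0]}
    - {"translation": [0,0,0],"turn": [0,0,0]}

```text
time: 5.8
position: [0.5124, -0.1198, 0.1463]
orientation: [3.128, -0.027, -0.015]
force: [0.0, -0.8, -3.1]
grip_width: 0.0246
```

Run:
```python
from h import *
s=manip.state(); bp=np.load("fit.npz")["bp"]; R=Ro.from_rotvec(s["orientation"]).as_matrix()
print(s["position"],R.round(3).tolist(),np.degrees(bp[2]),unse2(bp,s["position"]))
im=eyes.grab_frame("side")[120:300,200:440]; cv2.imwrite("pics/s2.png",cv2.resize(im,None,fx=3,fy=3,interpolation=cv2.INTER_CUBIC))
```

```text
[ 0.51238153 -0.11978723  0.14634179] [[1.0, -0.017, -0.01], [-0.017, -1.0, -0.013], [-0.009, 0.013, -1.0]] 89.30827827164583 [-0.26034927  0.00333295  0.14634179]
```

View pics/s2.png

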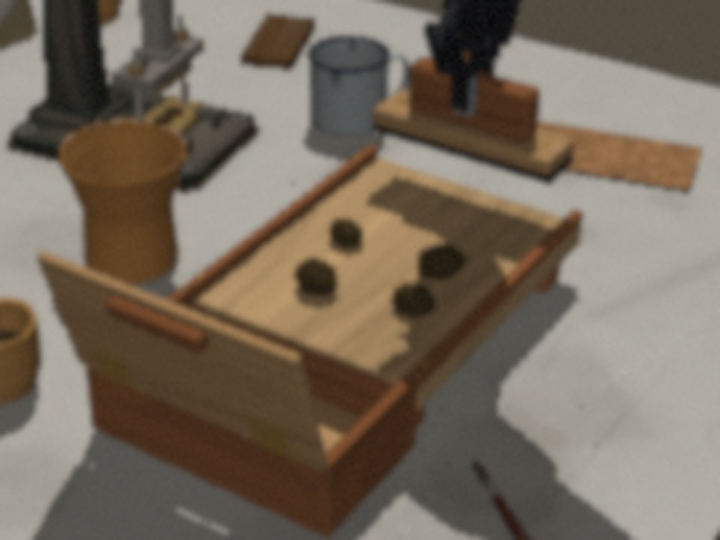

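Request:
servo_tool:
  motion:
    - {"translation": [0.003,0.013,-0.005],"turn": [0.7,-0.6,0.3]}
    - {"translation": [0.002,0.013,-0.015],"turn": [0,0,0]}
    - {"translation": [0,0,-0.018],"turn": [0,0,0]}
    - {"translation": [0,0,0],"turn": [0,0,0]}
    - {"translation": [0,0,0],"turn": [0,0,0]}

```text
time: 6.48
position: [0.5189, -0.0979, 0.107]
orientation: [3.139, -0.033, 0.007]
force: [0.6, -0.3, -2.6]
grip_width: 0.025
```

Request:
servo_tool:
  motion:
    - {"translation": [-0.001,0,-0.008],"turn": [0,0,0.5]}
    - {"translation": [0,0,-0.003],"turn": [0,0,0]}
    - {"translation": [0,0,-0.003],"turn": [0,0,0]}
    - {"translation": [0,0,-0.002],"turn": [0,0,0]}
    - {"translation": [0,0,0],"turn": [0,0,0]}

```text
time: 7.1
position: [0.5192, -0.0983, 0.0958]
orientation: [3.137, -0.019, 0.01]
force: [0.2, -0.4, -2.9]
grip_width: 0.0249
```

Request:
servo_tool:
  motion:
    - {"translation": [-0.001,0,-0.002],"turn": [0,0.4,0]}
    - {"translation": [0,0,-0.001],"turn": [0,0,0]}
    - {"translation": [0,0,0],"turn": [0,0,0]}
    - {"translation": [0,0,0],"turn": [0,0,0]}
    - {"translation": [0,0,0],"turn": [0,0,0]}

```text
time: 7.72
position: [0.5196, -0.0983, 0.0952]
orientation: [3.137, -0.018, 0.001]
force: [-1.8, 0.4, 2.4]
grip_width: 0.0253
```

Request:
servo_tool:
  motion:
    - {"translation": [-0.001,0.01,0.001],"turn": [0,0,0]}
    - {"translation": [0,0.02,0],"turn": [0,0,0]}
    - {"translation": [0,0.02,0],"turn": [0,0,0]}
    - {"translation": [0,0.02,0],"turn": [0,0,0]}
    - {"translation": [0,0.01,0],"turn": [0,0,0]}

```text
time: 8.35
position: [0.5186, -0.0172, 0.0951]
orientation: [3.133, -0.019, 0.003]
force: [0.0, -2.3, 0.0]
grip_width: 0.0252
```

Request:
servo_tool:
  motion:
    - {"translation": [0,0.018,0],"turn": [0,0,0]}
    - {"translation": [0,0.018,0],"turn": [0,0,0]}
    - {"translation": [0,0.018,0],"turn": [0,0,0]}
    - {"translation": [0,0.018,0],"turn": [0,0,0]}
    - {"translation": [0,0.01,0],"turn": [0,0,0]}

```text
time: 8.98
position: [0.5191, 0.062, 0.0952]
orientation: [3.126, -0.021, 0.005]
force: [-0.1, -3.1, -0.2]
grip_width: 0.0246
```

Request:
servo_tool:
  motion:
    - {"translation": [0,0.018,0],"turn": [0.9,0,0]}
    - {"translation": [0,0.018,0],"turn": [0,0,0]}
    - {"translation": [0,0.018,0],"turn": [0,0,0]}
    - {"translation": [0,0.018,0],"turn": [0,0,0]}
    - {"translation": [0,0.006,0],"turn": [0,0,0]}

```text
time: 9.6
position: [0.5187, 0.1416, 0.0953]
orientation: [3.141, -0.026, 0.002]
force: [0.7, -3.0, 1.3]
grip_width: 0.025
```

Request:
servo_tool:
  motion:
    - {"translation": [0,0.003,0],"turn": [0,0,0]}
    - {"translation": [0,0,0],"turn": [0,0,0]}
    - {"translation": [0,0,0],"turn": [0,0,0]}
    - {"translation": [0,0,0],"turn": [0,0,0]}
    - {"translation": [0,0,0],"turn": [0,0,0]}

```text
time: 10.22
position: [0.5187, 0.145, 0.0953]
orientation: [-3.14, 0.029, -0.002]
force: [-1.0, -0.5, 0.8]
grip_width: 0.0247
```

Run:
```python
from h import *
a=eyes.grab_frame("scene")[170:310,190:410]; b=eyes.grab_frame("side")[150:300,200:410]
a=cv2.resize(a,(550,350),interpolation=cv2.INTER_CUBIC);a=a[:, :400]
b=cv2.resize(b,(560,400),interpolation=cv2.INTER_CUBIC)[:350,:400]
cv2.imwrite("pics/s3.png",np.hstack([a,b]))
```

```text
(no output)
```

View pics/s3.png

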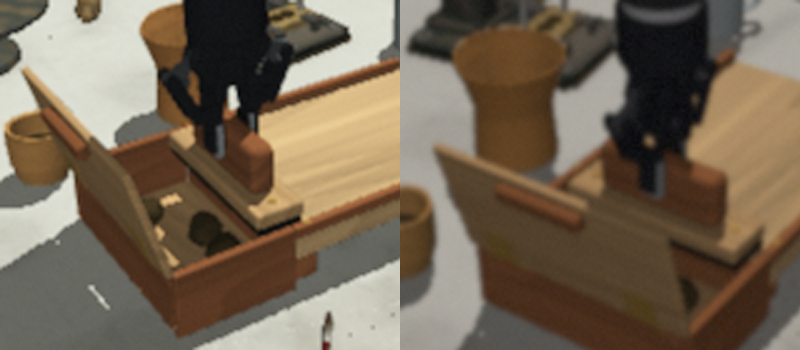

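Request:
servo_tool:
  motion:
    - {"translation": [0,0,0.03],"turn": [0,0,0]}
    - {"translation": [0,-0.02,0.04],"turn": [0,0,0]}
    - {"translation": [0,-0.055,0.02],"turn": [0,0,3]}
    - {"translation": [-0.006,-0.055,0],"turn": [0,0,3]}
    - {"translation": [-0.006,-0.055,0],"turn": [0,0,3]}

```text
time: 10.95
position: [0.5052, -0.0375, 0.1855]
orientation: [-3.127, -0.243, -0.002]
force: [1.2, -1.2, -3.1]
grip_width: 0.0251
```

Request:
servo_tool:
  motion:
    - {"translation": [-0.006,-0.055,0],"turn": [0,0,3]}
    - {"translation": [-0.006,-0.055,0],"turn": [0,0,2]}
    - {"translation": [-0.005,-0.055,0],"turn": [0,0,0]}
    - {"translation": [0,-0.03,0],"turn": [0,0,0]}
    - {"translation": [0,0,0],"turn": [0,0,0]}

```text
time: 11.58
position: [0.4842, -0.2434, 0.1828]
orientation: [-3.115, -0.368, -0.002]
force: [-0.1, 0.4, -3.2]
grip_width: 0.0252
```

Run:
```python
from h import *
im=eyes.grab_frame("scene")
for c in("scene","side"):
    if c=="side": eyes.grab_frame(c)
    print([(round(d['score'],2),np.round(d['box']).tolist()) for d in models.search_frame("lump_0",c)[:6]])
a=cv2.resize(im[150:310,190:480],None,fx=2.75,fy=2.75,interpolation=cv2.INTER_CUBIC)
cv2.imwrite("pics/s4.png",a)
```

```text
[(0.55, [271.0, 264.0, 282.0, 268.0]), (0.42, [252.0, 250.0, 254.0, 259.0])]
[]
```

View pics/s4.png

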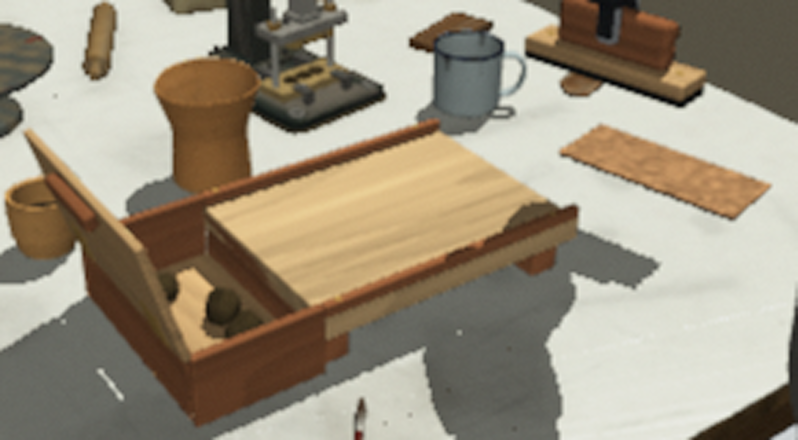

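Request:
servo_tool:
  motion:
    - {"translation": [0,-0.03,0],"turn": [0,0,0.3]}
    - {"translation": [0.002,-0.03,-0.02],"turn": [0,0,0]}
    - {"translation": [0,-0.025,-0.03],"turn": [0,0,0]}
    - {"translation": [0,0,-0.03],"turn": [0,0,0]}
    - {"translation": [0,0,0],"turn": [0,0,0]}

```text
time: 12.4
position: [0.4924, -0.3162, 0.1021]
orientation: [-3.105, -0.413, -0.01]
force: [0.3, 0.1, -2.8]
grip_width: 0.0247
```

Request:
servo_tool:
  motion:
    - {"translation": [-0.006,-0.016,-0.015],"turn": [0,0,-1.2]}
    - {"translation": [0,-0.014,-0.015],"turn": [0,0,0]}
    - {"translation": [0,0,-0.012],"turn": [0,0,0]}
    - {"translation": [0,0,0],"turn": [0,0,0]}
    - {"translation": [0,0,0],"turn": [0,0,0]}

```text
time: 13.02
position: [0.4888, -0.3481, 0.0605]
orientation: [-3.112, -0.382, -0.018]
force: [-0.4, 0.6, -2.8]
grip_width: 0.0247
```

Request:
servo_tool:
  motion:
    - {"translation": [-0.002,0.001,-0.008],"turn": [0,0.6,0]}
    - {"translation": [0,0,-0.004],"turn": [0,0,0]}
    - {"translation": [0,0,-0.002],"turn": [0,0,0]}
    - {"translation": [0,0,0],"turn": [0,0,0]}
    - {"translation": [0,0,0],"turn": [0,0,0]}

```text
time: 13.65
position: [0.4877, -0.3463, 0.0465]
orientation: [-3.111, -0.385, -0.003]
force: [-0.4, -0.2, -2.9]
grip_width: 0.025
```

Request:
servo_tool:
  motion:
    - {"translation": [-0.001,0,-0.002],"turn": [0,0,0]}
    - {"translation": [0,0,-0.0015],"turn": [0,0,0]}
    - {"translation": [0,0,0],"turn": [0,0,0]}
    - {"translation": [0,0,0],"turn": [0,0,0]}
    - {"translation": [0,0,0],"turn": [0,0,0]}

```text
time: 14.28
position: [0.487, -0.3465, 0.0446]
orientation: [-3.112, -0.385, -0.004]
force: [-0.3, 0.0, -1.2]
grip_width: 0.0248
```

Request:
servo_tool:
  motion:
    - {"translation": [0,0,0],"turn": [0,0,0]}
    - {"translation": [0,0,0],"turn": [0,0,0]}
    - {"translation": [0,0,0],"turn": [0,0,0]}
    - {"translation": [0,0,0],"turn": [0,0,0]}
    - {"translation": [0,0,0],"turn": [0,0,0]}
  hand: 100

```text
time: 14.9
position: [0.4884, -0.3476, 0.0456]
orientation: [-3.114, -0.385, -0.008]
force: [0.1, 0.9, -0.1]
grip_width: 0.0852
```

Request:
servo_tool:
  motion:
    - {"translation": [0,0,0.03],"turn": [0,0,0]}
    - {"translation": [0,0,0.06],"turn": [0,0,0]}
    - {"translation": [-0.02,-0.01,0.06],"turn": [0,0,0]}
    - {"translation": [-0.02,-0.01,0.03],"turn": [0,0,0]}
    - {"translation": [0,0,0],"turn": [0,0,0]}

```text
time: 15.52
position: [0.4465, -0.3669, 0.2297]
orientation: [-3.113, -0.386, -0.006]
force: [0.0, 1.0, -0.4]
grip_width: 0.0857
```

Request:
servo_tool:
  motion:
    - {"translation": [0,0,0],"turn": [0,0,0]}
    - {"translation": [0,0,0],"turn": [0,0,0]}
    - {"translation": [0,0,0],"turn": [0,0,0]}
    - {"translation": [0,0,0],"turn": [0,0,0]}
    - {"translation": [0,0,0],"turn": [0,0,0]}

```text
time: 16.15
position: [0.4469, -0.3632, 0.2242]
orientation: [-3.105, -0.392, 0.002]
force: [0.0, 0.5, -0.4]
grip_width: 0.0858
```

```bash
python3 - <<'E'
s=open('w.py').read().replace('mp=np.load("fit.npz")["mp"]','mp=np.array([.4845,-.3465,np.radians(103.7)])');open('w.py','w').write(s)
E
python3 w.py w3
```

```text
[ 0.44691721 -0.36316176  0.22424291] [[0.969, 0.248, -0.003], [0.248, -0.969, 0.011], [0.0, -0.012, -1.0]]
[[370.0, 13.0], [270.0, 11.0], [276.0, 230.0], [360.0, 231.0]]
[[335.0, 58.0], [300.0, 58.0], [301.0, 210.0], [332.0, 211.0]]
[[349.0, 28.0], [290.0, 28.0], [292.0, 223.0], [343.0, 223.0]]
scraper [(0.6, [288.3, 28.6, 348.3, 220.4])]
cork_mat [(0.74, [269.4, 5.8, 370.2, 232.0])]
```

View pics/w3.png

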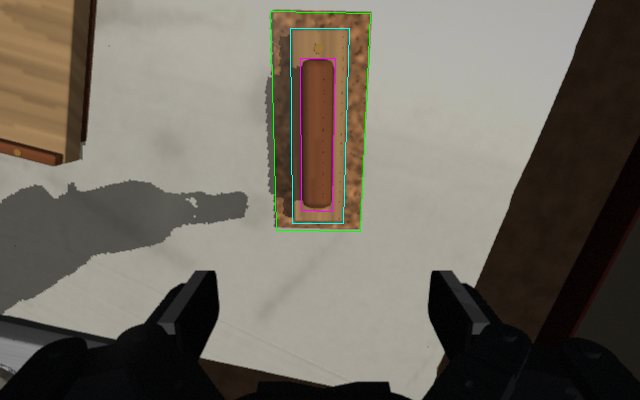

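The scraper stands centred on the mat: its grip outline (301–333, 58–208) matches the expected one. Next is the lid, with the hand closed.

Request:
servo_tool:
  motion:
    - {"translation": [0.003,0.04,0.015],"turn": [0,0,-2]}
    - {"translation": [0.003,0.055,0.015],"turn": [0,0,-3]}
    - {"translation": [0.003,0.055,0.01],"turn": [0,0,-3]}
    - {"translation": [0,0.055,0],"turn": [0,0,-3]}
    - {"translation": [0,0.055,0],"turn": [0,0,-3]}
  hand: 0
  force: 40

```text
time: 16.92
position: [0.4551, -0.1015, 0.2666]
orientation: [-3.133, 0.02, -0.006]
force: [1.6, 0.3, 0.9]
grip_width: 0.0002
```

Request:
servo_tool:
  motion:
    - {"translation": [0,0.055,0],"turn": [0,0,0]}
    - {"translation": [0,0.055,0],"turn": [0,0,0]}
    - {"translation": [0,0.055,0],"turn": [0,0,0]}
    - {"translation": [0,0.04,0],"turn": [0,0,0]}
    - {"translation": [0,0,0],"turn": [0,0,0]}

```text
time: 17.55
position: [0.4542, 0.1151, 0.2691]
orientation: [-3.131, 0.008, -0.017]
force: [0.6, -0.9, 0.0]
grip_width: 0.0
```

Request:
servo_tool:
  motion:
    - {"translation": [0,0.04,0.005],"turn": [0,0,0]}
    - {"translation": [0,0.02,0],"turn": [0,0,0]}
    - {"translation": [0,0,0],"turn": [0,0,0]}
    - {"translation": [0,0,0],"turn": [0,0,0]}
    - {"translation": [0,0,0],"turn": [0,0,0]}

```text
time: 18.18
position: [0.4555, 0.17, 0.2743]
orientation: [-3.135, 0.021, -0.018]
force: [0.4, 0.8, -1.0]
grip_width: 0.0001
```

Run:
```python
from h import *
bp=np.load("fit.npz")["bp"]
s=manip.state();K=eyes.get_calibration("wrist");im=eyes.grab_frame("wrist");print(s["position"])
cv2.imwrite("pics/w4.png",im)
for d in models.search_frame("lump_0","wrist")[:6]:
    b=d["box"];print(round(d["score"],2),np.round(b),unse2(bp,back(K,(b[0]+b[2])/2,(b[1]+b[3])/2,.018)).round(3))
```

```text
[0.45552626 0.17003057 0.27426063]
0.93 [274.  35. 301.  67.] [ 0.066 -0.057  0.018]
0.77 [296. 128. 331. 163.] [0.04  0.04  0.018]
0.73 [302.  91. 327. 132.] [0.039 0.003 0.018]
0.71 [260. 167. 279. 196.] [0.091 0.08  0.018]
```

View pics/w4.png

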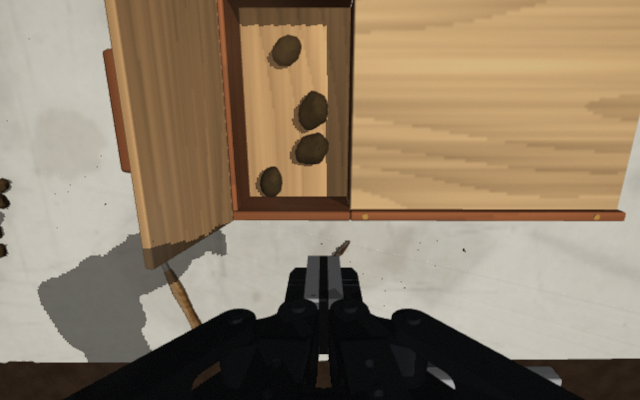

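All four lumps lie flat on the box floor. Now I'll go round behind the lid.

Request:
servo_tool:
  motion:
    - {"translation": [0.003,0.05,0],"turn": [0,0,0]}
    - {"translation": [0,0.055,0],"turn": [0,0,0]}
    - {"translation": [0,0.055,0],"turn": [0,0,0]}
    - {"translation": [0,0.03,0],"turn": [0,0,0]}
    - {"translation": [0,0,0],"turn": [0,0,0]}

```text
time: 18.9
position: [0.4601, 0.3608, 0.274]
orientation: [-3.136, 0.038, -0.02]
force: [0.4, 0.3, 0.2]
grip_width: 0.0002
```

Request:
servo_tool:
  motion:
    - {"translation": [0,0,-0.03],"turn": [0,0,0]}
    - {"translation": [0,0,-0.04],"turn": [0,0,0]}
    - {"translation": [0,0,-0.03],"turn": [0,0,0]}
    - {"translation": [0,0,0],"turn": [0,0,0]}
    - {"translation": [0,0,0],"turn": [0,0,0]}

```text
time: 19.52
position: [0.4641, 0.3535, 0.1733]
orientation: [-3.14, 0.052, -0.026]
force: [0.1, -0.6, 1.1]
grip_width: -0.0
```

Request:
servo_tool:
  motion:
    - {"translation": [-0.002,0,-0.015],"turn": [0,0,0]}
    - {"translation": [0,-0.02,-0.003],"turn": [0,0,0]}
    - {"translation": [0,-0.02,0],"turn": [0,0,0]}
    - {"translation": [0,-0.02,0],"turn": [0,0,0]}
    - {"translation": [0,-0.01,0],"turn": [0,0,0]}

```text
time: 20.15
position: [0.4637, 0.2815, 0.1585]
orientation: [-3.133, 0.053, -0.036]
force: [-0.2, 1.7, -1.8]
grip_width: -0.0002
```

Request:
servo_tool:
  motion:
    - {"translation": [0,-0.016,-0.001],"turn": [0,0,0]}
    - {"translation": [0,-0.016,-0.003],"turn": [0,0,0]}
    - {"translation": [0,-0.014,-0.006],"turn": [0,0,0]}
    - {"translation": [0,-0.01,-0.006],"turn": [0,0,0]}
    - {"translation": [0,-0.006,-0.005],"turn": [0,0,0]}

```text
time: 20.78
position: [0.4637, 0.2146, 0.1371]
orientation: [-3.133, 0.055, -0.038]
force: [-0.3, 0.2, 3.2]
grip_width: -0.0001
```

Request:
servo_tool:
  motion:
    - {"translation": [0,-0.008,-0.012],"turn": [0,0,0]}
    - {"translation": [0,-0.006,-0.012],"turn": [0,0,0]}
    - {"translation": [0,-0.006,-0.012],"turn": [0,0,0]}
    - {"translation": [0,-0.004,-0.012],"turn": [0,0,0]}
    - {"translation": [0,0,-0.006],"turn": [0,0,0]}

```text
time: 21.4
position: [0.464, 0.1875, 0.0784]
orientation: [-3.135, 0.055, -0.037]
force: [-0.0, -1.7, 1.3]
grip_width: 0.0003
```

Request:
servo_tool:
  motion:
    - {"translation": [0,-0.01,-0.003],"turn": [0,0,0]}
    - {"translation": [0,-0.01,-0.002],"turn": [0,0,0]}
    - {"translation": [0,0,-0.002],"turn": [0,0,0]}
    - {"translation": [0,0,-0.002],"turn": [0,0,0]}
    - {"translation": [0,0,0],"turn": [0,0,0]}

```text
time: 22.02
position: [0.4657, 0.1727, 0.0756]
orientation: [-3.128, 0.05, -0.045]
force: [0.5, 0.1, -0.1]
grip_width: -0.0005
```

Request:
servo_tool:
  motion:
    - {"translation": [0,-0.008,-0.003],"turn": [0,0,0]}
    - {"translation": [0,0,-0.004],"turn": [0,0,0]}
    - {"translation": [0,0,-0.005],"turn": [0,0,0]}
    - {"translation": [0,0,-0.005],"turn": [0,0,0]}
    - {"translation": [0,0,-0.003],"turn": [0,0,0]}

```text
time: 22.65
position: [0.4669, 0.17, 0.0749]
orientation: [-3.131, 0.051, -0.051]
force: [-7.6, -1.9, 20.5]
grip_width: -0.0
```

Firm contact at z 0.075 with 20 N upward means the lid is seated. I'll lift clear and check.

Request:
servo_tool:
  motion:
    - {"translation": [0,0,0.03],"turn": [0,0,0]}
    - {"translation": [0,0,0.05],"turn": [0,0,0]}
    - {"translation": [-0.01,-0.05,0.05],"turn": [0,0,0]}
    - {"translation": [-0.01,-0.06,0.04],"turn": [0,0,0]}
    - {"translation": [0,-0.06,0.02],"turn": [0,0,0]}

```text
time: 23.28
position: [0.4469, 0.0133, 0.2554]
orientation: [-3.133, 0.035, -0.048]
force: [1.4, -0.6, 0.2]
grip_width: 0.0002
```

Request:
servo_tool:
  motion:
    - {"translation": [0,-0.05,0],"turn": [0,0,0]}
    - {"translation": [0,-0.03,0],"turn": [0,0,0]}
    - {"translation": [0,0,0],"turn": [0,0,0]}
    - {"translation": [0,0,0],"turn": [0,0,0]}
    - {"translation": [0,0,0],"turn": [0,0,0]}

```text
time: 23.9
position: [0.4451, -0.0751, 0.2556]
orientation: [-3.135, 0.05, -0.051]
force: [-0.1, -0.1, 1.1]
grip_width: -0.0002
```

Run:
```python
from h import *
bp=np.load("fit.npz")["bp"]
print(manip.state()["position"],manip.state()["force"])
out=[]
for c,(y,x) in(("scene",(150,190)),("side",(125,200))):
    im=eyes.grab_frame(c)
    for z in (.075,):
        q=proj(C[c],se2(bp,[(.001,-.11,z),(.001,.11,z),(.119,.11,z),(.119,-.11,z)]))
    cv2.polylines(im,[np.round(q*16).astype(np.int32)],True,(255,0,255),1,shift=4) if c=="side" else None
    w=290 if c=="scene" else 240
    a=im[y:y+175,x:x+w]; a=cv2.resize(a,None,fx=(460 if c=="scene" else 340)/w,fy=(460 if c=="scene" else 340)/w,interpolation=cv2.INTER_CUBIC);a=cv2.copyMakeBorder(a,0,300-a.shape[0],0,0,cv2.BORDER_CONSTANT); out.append(a)
cv2.imwrite("pics/end.png",np.hstack(out))
```

```text
[ 0.4450917  -0.075091    0.25561685] [-0.0510817  -0.05169162  1.06958019]
```

View pics/end.png

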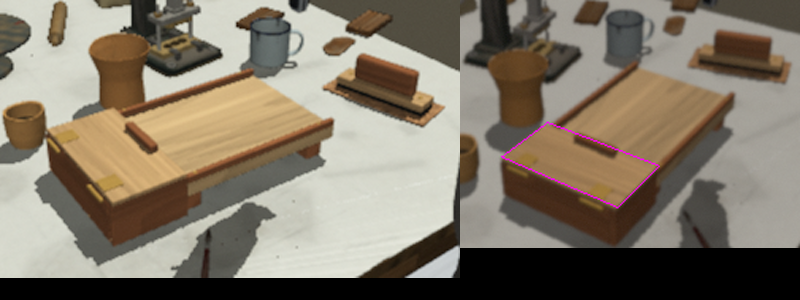

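The lid is level and shut, the scraper is on its mat, the bystanders are where they were, and the arm touches nothing. I'm handing the job in.

```bash
python3 -c "
from rig import manip
print(manip.close_job())"
```

```text
the job is handed in; nothing more can be done
None
```

I handed the job in at about 24 s. All four lumps went into the reclaim box in one wipe with the scraper. I then stood the scraper back on its cork mat and folded the lid shut with the closed fingers.

- **Lumps:** The wrist view before closing the lid showed all four on the box floor and the board clear. No lump was touched by the fingers.
- **Scraper:** After release, the wrist view put it within a few millimetres and a degree or so of the mat's centre and direction. The last scene view still shows it standing there.
- **Lid:** It seated at about z 75 mm with 20 N of reaction, and the last side view matches the shut outline.
- **Bystanders:** The mug, cup and pot look where they were in the last view. I judged that by eye and did not re-measure it.
- **What disagreed:** My first estimate of the scraper, taken as the mat's centre, was about 15 mm and 4–5° off. I corrected it from the wrist camera before gripping. The trained network also found only two lumps from the scene camera and none from the side camera once they were in the box. The lid and box walls hid most of them there, so I relied on the wrist view for the count.

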